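# Lay out the parts for the last teat cup

## Robot

A 6-joint arm with a two-finger parallel gripper is mounted at the origin on the work surface. World frame = base frame: x ahead of the robot, y to its left, z up, the work surface at z = 0. Lengths are in m, angles in rad, forces in N, time in s.
With the tool pointing down it reaches from about 0.3 to 0.75 m from the base axis. Payload 8.5 kg.
Tool frame: the origin (TCP) lies between the finger pads; the fingertips stand 25 mm ahead of it and the grasp point (between the pads) lies 6 mm ahead of it; z points along the fingers, y is the line along which they close (so a half turn about z gives the same grasp; the last joint's range is limited). The gripper opens to 88 mm and grips with 3 to 60 N. Pads are 18 mm wide; open, the fingers measure 123 mm over their backs; the gripper's body (75 mm by 187 mm) begins 45 mm behind the grasp point.
Start: joints at [-1.33, 0.381, 1.297, -0, 1.464, -0.215], TCP at [0.242, -0.494, 0.238] pointing down, gripper open.
Joint ranges: [-3.11, 3.11], [-0.89, 2.33], [0.22, 2.48], [-1.42, 4.56], [0.17, 2.85], [-2.88, 2.88]. Speed limits (rad/s): [2.39, 2.39, 3.14, 3.14, 3.14, 3.14].

## Interface

Orientations are given as a unit quaternion [w, x, y, z].
In Python, from workcell import env, eyes, order gives the robot as it stands.
- The arm moves only by the tool drive_tool, never from a script. Its argument "targets" is a list of rows, each an object with "xyz": the shift along the tool's x, y, z in units of 0.5 m (1.0 is 0.5 m), a list of three; "turn": the turn, a rotation vector about the tool's x, y, z in units of 60 degrees (1.0 is 60 degrees), a list of three; "gripper": the opening, from -1 (shut) to 1 (fully open). A call has 1 to 10 rows; each row shifts and turns the commanded pose from where the row before left it, along the tool's axes as they then stand; what a row does not reach is not made up. A row lasts 1/12 s, in which the tool goes at most 41.7 mm and 7.16 degrees, less where a joint would pass 70% of its speed; a pose out of reach is approached as far as the arm can. A call with a number of a shift or a turn outside -1 to 1 is refused whole. A call with a gripper value outside its range is refused whole. The fingers move at their own pace and stop on an object; "newtons" is the grip in N (left out, the last holds). Time passes only in rows, so rows that do not move let the fingers close. It gives the time, the measured TCP pose, the force, the opening and the grip force at its end, in the units of the state.
- env.sense(): the state, without advancing time (a new reading comes with each control period).
- eyes.snapshot(name): name is "side" or "top" or "wrist"; returns the picture (400x640x3 uint8, blue, green, red); there is no depth.
- eyes.camera_params(name): a dict with "fx", "fy", "cx", "cy" (pixels), "R" (3x3) and "t" (3): a world point X has camera coordinates R X + t; the wrist camera has in their place "mount" (4x4, takes a point from camera to tool coordinates, whose origin is the TCP and whose axes are the flange's). Camera axes: x right, y down, z forward; pixel columns grow to the right and rows downward; lengths in m; the calibration is good to about 2 mm. The wrist camera is an equidistant fisheye: a pixel r from the principal point sees the ray r / f radians off the axis. A picture is of the moment at which its call begins: read the wrist's pose just before it. camera_params takes no time and is no camera call.
- order.close_job(): hands the job in; it is judged then, once.
Trained networks look in the newest picture that a camera, given by its name, has taken for a name from the list of things; names that differ only in an ending like _2 or _b are one class to them, and where a whole thing is asked for, a point or a joint stands for the part that bears it (a point fixed in the world has none). Each returns a list of dicts, best first, with "conf" (0 to 1); they miss things now and then, are a little off and sometimes report something else, mostly with a low value. They report only what shows in the picture. A call takes as long as a camera call. They do not tell look-alikes from the thing itself.
- eyes.silhouettes(camera, thing): "pixels" (400x640 bool, what is visible of it) and "location" ([row, column] in pixels, amid what is visible of it).
The state is a dict: "time": time; "joint_positions": joint angles; "joint_velocities": joint speeds; "effort": joint torques, N m; "position": TCP position; "eef_rot": TCP orientation; "wrist_force": force on the tool from outside, world axes, zero at the start; "ft_torque": the same for the moment, N m; "grip_width": finger opening in m; "finger_force": force on a finger pad.
Only numpy, scipy, OpenCV 4.12 (cv2) and the standard library are available. Lean on these libraries where they do the work, as an engineer would, in place of code of your own. Each camera call takes 0.05 s, during which the arm holds its last target. There are 200 camera calls.

## Task

Three of the four teat cups in the slotted steel stand have their rubber mouthpiece on top; one is still a bare, open steel shell. Stand the loose grey rubber liner upright on its wide end on the bench directly in front of that bare shell, about a hand's breadth (10 cm) out from the front edge of the stand, and set the black pulsator cap, knob up, on the bench about midway between the clear claw bowl and the end of the stand nearest to it, in line with the two. Set both down rather than dropping them, and leave everything else where it is.

Things in the scene. Friction and masses are not known exactly. Their poses are not given: they have to be found in the camera images.
- stand: fixed steel stand; base plate 110 (x) by 250 (y) mm, 6 mm thick; comb-like front plate 106 mm high with four vertical slots at y = -90, -30, 30, 90 mm, a teat cup behind each at x = -10 mm. Origin under the centre of the base plate, on the bench; x points from slotted front to back: front edge x = -55 mm, ends y = +-125 mm. Its slotted front faces the robot
- bare_shell: the bare teat cup shell in the stand, fixed there: open steel tube 44 mm across outside, 2 mm wall, 150 mm high, without rubber; origin at the centre of its underside, 6 mm above the bench; axes parallel to the stand's. It may be in any of the four slots
- cup_a: complete teat cup standing in the stand, fixed there: steel shell 44 mm across, closed on top by a grey rubber mouthpiece 54 mm across; 165 mm high; origin at the centre of its underside, 6 mm above the bench; axes parallel to the stand's
- cup_b: complete teat cup standing in the stand, fixed there: steel shell 44 mm across, closed on top by a grey rubber mouthpiece 54 mm across; 165 mm high; origin at the centre of its underside, 6 mm above the bench; axes parallel to the stand's
- cup_c: complete teat cup standing in the stand, fixed there: steel shell 44 mm across, closed on top by a grey rubber mouthpiece 54 mm across; 165 mm high; origin at the centre of its underside, 6 mm above the bench; axes parallel to the stand's
- liner: loose grey rubber liner, rigid, 0.12 kg, standing on its wide mouthpiece end (54 mm across, 24 mm high); above it a barrel 29 mm across tapering to 27 mm, up to 130 mm height. Origin at the centre of its underside, z up its axis
- cap: loose black plastic pulsator cap, 0.09 kg: ribbed disc 60 mm across and 24 mm high with a round knob 24 mm across on top, from 24 to 56 mm height. Origin at the centre of its underside, z up through the knob
- bowl: clear polycarbonate claw bowl, open on top, 100 mm across, 75 mm high, with a small steel valve inside; stands to the left or to the right of the stand, 140 to 170 mm clear of its end; loose, not to be disturbed; origin at the centre of its underside
- tin: aluminium tin 90 mm across, 70 mm high; stands at the other end of the stand from the bowl; loose, not to be disturbed; origin at the centre of its underside
- spare_shell: spare steel shell standing on the bench away from the stand, 44 mm across, 150 mm high; loose, not to be disturbed; origin at the centre of its underside
- wrench: steel wrench lying near the robot; loose, not to be disturbed; origin at the centre of its underside
- brush: brush lying on the right side of the bench; loose, not to be disturbed; origin at the centre of its underside
- seal: black rubber ring 64 mm across, 12 mm high, lying near the robot; loose, not to be disturbed; origin at the centre of its underside
- bottle: white plastic bottle 66 mm across, 170 mm high, on the right; loose, not to be disturbed; origin at the centre of its underside
Mind the look-alikes: they are no part of the job. Of the things shaped like the cap, the black one is meant. Leave any red look-alike of the liner alone.

How it is judged:
By the outcome, as a careful person would: the job done as asked, in the order asked, and still so for the second after the job is handed in, with the robot touching nothing.
It also fails if it takes over 70 s, if anything falls off the work surface, if the arm or the gripper's body presses on something with over 40 N, if the wrist force passes 120 N, or if a joint passes its speed limit or range.

## Working session

There is one attempt and no reset: what is moved stays moved. The work goes in short steps, Python scripts to look and compute and a tool call to move; the robot and the scene stay as the last step left them, time stands still between calls to the robot, and variables do not carry over. Pictures are saved under pics/ and viewed, at most 10 in all, crops included, and the job is handed in when it is done.

Besides the shell and the picture viewer there is one more tool, called after "Emit:" as name(argument=value, ...), one argument or row to a line, values as JSON. drive_tool: Moves the arm, as the interface text tells. Its arguments: {"type":"object","properties":{"targets":{"type":"array"},"newtons":{"type":"number"}},"required":["targets"]}

```bash
mkdir -p pics; ls
python3 - <<'E'
from workcell import env, eyes
import cv2
for n in("top","side"):
    cv2.imwrite(f"pics/{n}0.png",eyes.snapshot(n)); p=eyes.camera_params(n); print(n,p)
print(eyes.camera_params("wrist"));s=env.sense();print(s)
E
```

```text
pics
top {'fx': 386.66782947581123, 'fy': 386.66782947581123, 'cx': 319.26549378336273, 'cy': 193.67211401648896, 'R': array([[ 0.01345643, -0.99984955, -0.01094549],
       [-0.99680582, -0.01255206, -0.07887083],
       [ 0.07872157,  0.01197184, -0.99682475]]), 't': array([-0.02349564,  0.48977094,  1.3811734 ])}
side {'fx': 448.52719555943105, 'fy': 448.52719555943105, 'cx': 320.37584385213484, 'cy': 203.53602954236678, 'R': array([[-0.31420729, -0.94924349,  0.01451099],
       [-0.57747596,  0.17897246, -0.79654904],
       [ 0.75352193, -0.25866126, -0.60439975]]), 't': array([0.1406643 , 0.30766078, 0.90880852])}
{'fx': 309.70691628693146, 'fy': 309.70691628693146, 'cx': 322.73300841326187, 'cy': 194.17604288215492, 'mount': array([[ 5.49201399e-04, -9.47563180e-01, -3.19568018e-01,
         8.35110866e-02],
       [ 9.99999743e-01,  6.67970280e-04, -2.62049956e-04,
         4.72428461e-04],
       [ 4.61770828e-04, -3.19567791e-01,  9.47563303e-01,
        -1.47275836e-01],
       [ 0.00000000e+00,  0.00000000e+00,  0.00000000e+00,
         1.00000000e+00]])}
{'time': 0.1, 'joint_positions': array([-1.33030462e+00,  3.81129356e-01,  1.29810736e+00,  5.34358534e-06,
        1.46358734e+00, -2.15286824e-01]), 'joint_velocities': array([-1.03192238e-03, -2.32808816e-03, -2.19018588e-03,  2.16136604e-03,
       -3.90461281e-04,  7.15436980e-05]), 'effort': array([ 4.20839380e-03, -4.38653040e+01, -2.24909878e+01,  7.14632054e-02,
        3.42423411e-02, -7.44411636e-05]), 'position': array([ 0.24203869, -0.49362506,  0.23762529]), 'eef_rot': array([-6.15685183e-04,  9.74145306e-01,  2.25921544e-01, -5.10306055e-06]), 'wrist_force': array([-0.45486749,  0.36177264,  0.30934718]), 'ft_torque': array([-0.06782207,  0.01369251,  0.00959643]), 'finger_force': 0.0, 'grip_width': 0.08828156171539624}
```

View pics/top0.png

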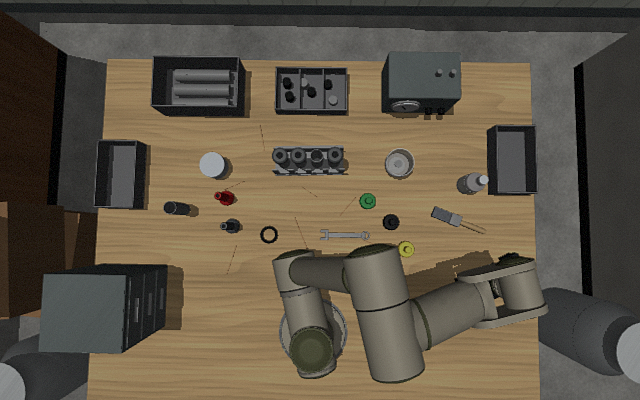

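View pics/side0.png

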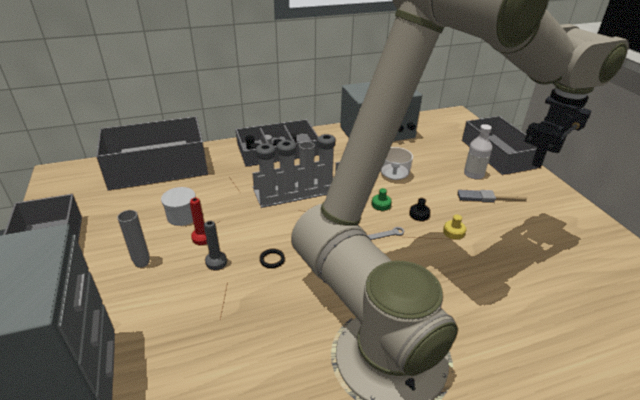

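```bash
cat > h.py <<'E'
import numpy as np
from workcell import env, eyes
P={n:eyes.camera_params(n) for n in("top","side")}
def ray(n,r,c):
    p=P[n];R=np.array(p["R"]);t=np.array(p["t"])
    d=R.T@np.array([(c-p["cx"])/p["fx"],(r-p["cy"])/p["fy"],1]);return -R.T@t,d
def at(n,r,c,z):
    o,d=ray(n,r,c);return (o+d*(z-o[2])/d[2]).round(4)
def proj(n,X):
    p=P[n];q=np.array(p["R"])@np.array(X)+p["t"];return p["fy"]*q[1]/q[2]+p["cy"],p["fx"]*q[0]/q[2]+p["cx"]
E
python3 - <<'E'
from h import *
for n in("top","side"):
  for th in("liner","cap","bowl","stand","bare_shell","cup_a","tin","spare_shell","seal","bottle"):
    for d in eyes.silhouettes(n,th)[:4]:
        m=np.argwhere(d["pixels"]);
        if d["conf"]<.3 or len(m)==0: continue
        r,c=d["location"];print(n,th,round(d["conf"],2),len(m),np.round([r,c]),m.min(0),m.max(0),at(n,r,c,.0),at(n,r,c,.13))
E
```

```text
top liner 0.74 212 [199. 226.] [191 214] [204 233] [0.4691 0.3247 0.    ] [0.4609 0.2918 0.13  ]
top liner 0.67 200 [223. 230.] [219 221] [232 239] [0.3784 0.3064 0.    ] [0.3785 0.2751 0.13  ]
top cap 0.8 215 [246. 407.] [241 398] [257 413] [ 0.3035 -0.3359  0.    ] [ 0.3105 -0.3082  0.13  ]
top cap 0.76 238 [219. 388.] [213 383] [230 398] [ 0.401  -0.2702  0.    ] [ 0.3991 -0.2484  0.13  ]
top cap 0.63 219 [201. 367.] [193 359] [208 375] [ 0.4672 -0.1931  0.    ] [ 0.4592 -0.1785  0.13  ]
top bowl 0.61 614 [166. 397.] [149 385] [175 412] [ 0.5993 -0.3015  0.    ] [ 0.5791 -0.2769  0.13  ]
top stand 0.74 896 [170. 309.] [145 274] [175 343] [0.5794 0.0222 0.    ] [0.5611 0.017  0.13  ]
top bare_shell 0.7 207 [161. 315.] [149 310] [167 323] [ 6.133e-01 -2.000e-04  0.000e+00] [ 0.5918 -0.0033  0.13  ]
top cup_a 0.81 271 [155. 280.] [148 272] [167 289] [0.6342 0.1291 0.    ] [0.6108 0.1141 0.13  ]
top cup_a 0.8 229 [155. 333.] [147 328] [166 342] [ 0.6349 -0.0647  0.    ] [ 0.6115 -0.0618  0.13  ]
top cup_a 0.76 283 [156. 299.] [147 290] [167 306] [0.6301 0.0589 0.    ] [0.6071 0.0504 0
[... 1636 characters left out ...]
975 [205. 180.] [187 162] [225 194] [0.6369 0.3628 0.    ] [0.4564 0.3547 0.13  ]
side spare_shell 0.68 768 [168. 271.] [143 256] [196 275] [0.7544 0.0691 0.    ] [0.5547 0.1092 0.13  ]
side spare_shell 0.59 1096 [237. 134.] [210 118] [267 149] [ 0.533   0.4899 -0.    ] [0.3696 0.461  0.13  ]
side seal 0.84 315 [253. 269.] [248 259] [268 284] [ 0.3649  0.1646 -0.    ] [0.2291 0.189  0.13  ]
side seal 0.36 633 [198. 485.] [190 457] [202 525] [ 0.4043 -0.504   0.    ] [ 0.262  -0.3698  0.13  ]
side bottle 0.71 939 [153. 479.] [125 464] [177 491] [ 0.6359 -0.6416  0.    ] [ 0.4556 -0.4849  0.13  ]
side bottle 0.33 981 [203. 180.] [187 162] [225 193] [0.6465 0.3632 0.    ] [0.4645 0.355  0.13  ]
```

```bash
cat >> h.py <<'E'
import cv2
def circ(x,y,z,r):
    a=np.linspace(0,2*np.pi,48);return np.c_[x+r*np.cos(a),y+r*np.sin(a),0*a+z]
def bb(n,stack,x,y):
    q=np.array([proj(n,X) for z,r in stack for X in circ(x,y,z,r)]);return np.r_[q.min(0),q.max(0)]
M=dict(liner=[(0,.027),(.024,.027),(.13,.0135)],cap=[(0,.03),(.024,.03),(.056,.012),(.05,.012)],bowl=[(0,.05),(.075,.05)],
 cup=[(.171,.027),(.15,.027)],tin=[(0,.045),(.07,.045)],spare_shell=[(0,.022),(.15,.022)])
E
python3 - <<'E'
from h import *
from scipy.optimize import least_squares
dets={"top":{},"side":{}}
for n in dets:
    eyes.snapshot(n)
    for th in("liner","cap","bowl","cup_a","tin","bare_shell","spare_shell","stand"):
        dets[n][th]=[]
        for d in eyes.silhouettes(n,th)[:4]:
            m=d["pixels"].astype(np.uint8); k,l,st,_=cv2.connectedComponentsWithStats(m)
            if d["conf"]<.5 or k<2: continue
            m=np.argwhere(l==1+st[1:,4].argmax()); dets[n][th].append(np.r_[m.min(0),m.max(0)+1]-.5)
def fit(name,x0,boxes,use=(0,1,2,3)):
    f=lambda p:np.concatenate([(bb(n,M[name],*p)-b)[list(use)] for n,b in boxes])
    s=least_squares(f,x0,loss="soft_l1");return s.x.round(4),f(s.x).round(1)
for th,x0s in dict(liner=[(.38,.3),(.47,.32)],cap=[(.40,-.27)],bowl=[(.6,-.3)],tin=[(.58,.37)],spare_shell=[(.42,.48)]).items():
    for x0 in x0s:
        bx=[]
        for n in dets:
            if not dets[n][th]: continue
            e=[np.abs(bb(n,M[th],*x0)-b).sum() for b in dets[n][th]];bx.append((n,dets[n][th][int(np.argmin(e))]))
        print(th,*fit(th,x0,bx))
for b in dets["top"]["cup_a"]: print("cup",*fit("cup",(.6,.03),[("top",b)],(0,1,3)))
print(dets["top"]["stand"],dets["top"]["bare_shell"])
t=cv2.imread("pics/top0.png");s=cv2.imread("pics/side0.png")
a=cv2.resize(t[135:265,190:430],(800,433),interpolation=2)
b=cv2.resize(s[120:280,110:330],(400,291)) 
cv2.imwrite("pics/c.png",a); cv2.imwrite("pics/d.png",cv2.resize(s[120:280,110:350],(800,533),interpolation=2))
E
```

```text
liner [0.3761 0.2996] [26.   4.6 27.1  6.2 -2.1 -1.6 -1.2 -1.5]
liner [0.3761 0.2996] [26.   4.6 27.1  6.2 -2.1 -1.6 -1.2 -1.5]
cap [ 0.3819 -0.2985] [-24.2  -9.5 -24.4  -7.6   0.5   9.2   0.6   9.2]
bowl [ 0.6065 -0.3037] [-1.4 -0.6  0.5  1.4 -0.2 -1.7  1.7  0.8]
tin [0.587  0.3647] [-0.4 -0.1  0.2  0.2 -1.6 -2.1  1.5  3.2]
spare_shell [0.4307 0.4746] [-0.5 -0.1  1.   1.8 -1.2 -1.3  0.5  0.4]
cup [0.6012 0.054 ] [-0.  -0.4  0.4]
cup [ 0.6058 -0.0652] [-0.  -0.8  0.8]
[array([151.5, 198.5, 178.5, 228.5]), array([144.5, 271.5, 175.5, 344.5])] [array([149.5, 309.5, 167.5, 323.5])]
```

View pics/c.png

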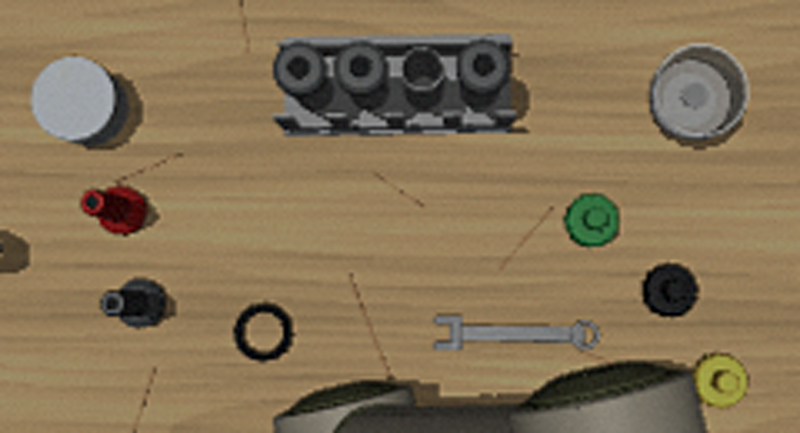

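View pics/d.png

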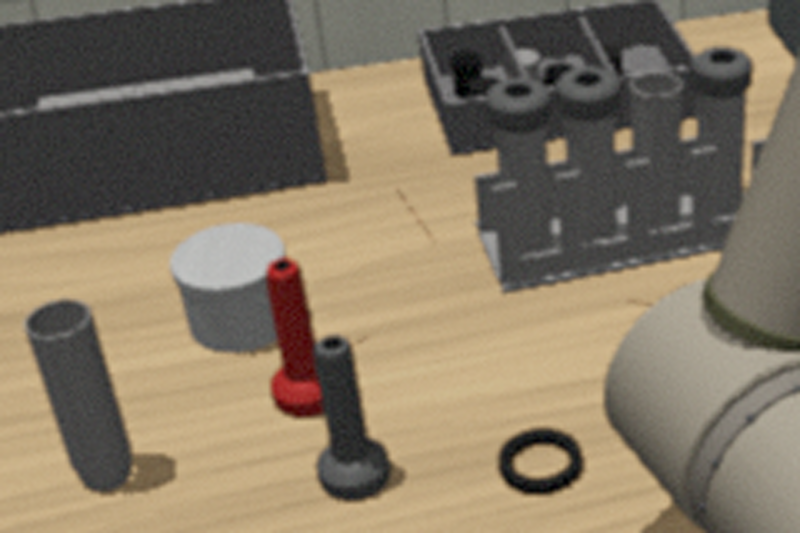

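Crops: bare open shell is third from the left in the stand (crop 424,68), so the slot at y = -30 mm. The grey liner stands at top-image px ~(226,234), the black cap at (222,391), and the bowl is on the right.

Run:
```python
from h import *
from scipy.optimize import least_squares
def fit(name,x0,boxes,use=(0,1,2,3)):
    f=lambda p:np.concatenate([(bb(n,M[name],*p)-b)[list(use)] for n,b in boxes])
    s=least_squares(f,x0,loss="soft_l1");return s.x.round(4),f(s.x).round(1)
B=lambda *a:np.array(a)+[-.5,-.5,.5,.5]
print(fit("liner",(.38,.3),[("top",B(219,221,232,239)),("side",B(220,204,270,227))]))
print(fit("cap",(.4,-.26),[("top",B(213,383,230,398)),("side",B(197,409,221,430))]))
C=[(B(148,272,167,289),.09),(B(147,290,167,306),.03),(B(147,328,166,342),-.09)]
P3=[]
for b,y in C: p,_=fit("cup",(.6,.03),[("top",b)],(0,1,3)); P3.append(p);print(p)
for u,v in((298,68),(360,67),(484,66)): print(at("top",v/3.333+135,u/3.333+190,.171))
print("bare",at("top",69/3.333+135,424/3.333+190,.156))
# stand ends: front lower edge / top plate edges; corners by crop: front plate top z=.106
for u,v in((276,122),(525,130)): print("frontplate",at("top",v/3.333+135,u/3.333+190,.106))
for u,v in((280,40),(511,40)): print("back",[at("top",v/3.333+135,u/3.333+190,z) for z in(.006,.106)])
# side: base front corners
print("side front-left",at("side",120+287*.3,110+505*.3,0.),at("side",120+243*.3,110+742*.3,0.))
```

```text
(array([0.3702, 0.2968]), array([-0.3, -0.6,  0.8,  0.9, -0.8, -0.1,  0.3,  0. ]))
(array([ 0.3922, -0.2761]), array([ 0.8, -0.7, -0.4,  1.1, -0.2, -0.5, -0.1,  0.2]))
[0.6005 0.1099]
[0.6045 0.0525]
[ 0.6059 -0.0684]
[0.6014 0.1126 0.171 ]
[0.6031 0.052  0.171 ]
[ 0.6055 -0.0691  0.171 ]
bare [ 0.6045 -0.0103  0.156 ]
frontplate [0.5568 0.1416 0.106 ]
frontplate [ 0.5516 -0.1135  0.106 ]
back [array([0.662 , 0.1526, 0.006 ]), array([0.642 , 0.1394, 0.106 ])]
back [array([ 0.6649, -0.1033,  0.006 ]), array([ 0.6446, -0.0984,  0.106 ])]
side front-left [0.5636 0.141  0.    ] [ 0.5644 -0.0775  0.    ]
```

Emit:
drive_tool(
  targets=[
    {"xyz":[0,0,-0.03],"turn":[0,0,0.109],"gripper":1},
    {"xyz":[0,0,-0.03],"turn":[0,0,0.109],"gripper":1},
    {"xyz":[0,0,-0.03],"turn":[0,0,0.109],"gripper":1},
    {"xyz":[0,0,-0.03],"turn":[0,0,0.109],"gripper":1},
    {"xyz":[0.05,-0.064,0],"turn":[0,0,0],"gripper":1},
    {"xyz":[0.05,-0.064,0],"turn":[0,0,0],"gripper":1},
    {"xyz":[0.05,-0.064,0],"turn":[0,0,0],"gripper":1},
    {"xyz":[0.05,-0.064,0],"turn":[0,0,0],"gripper":1},
    {"xyz":[0.05,-0.064,0],"turn":[0,0,0],"gripper":1},
    {"xyz":[0.05,-0.064,0],"turn":[0,0,0],"gripper":1},
  ],
)

```text
time: 2.83
position: [0.393, -0.3002, 0.2983]
eef_rot: [0.0, 1.0, -0.001, 0.0]
wrist_force: [0.6, 0.0, 0.3]
grip_width: 0.0883
finger_force: 0.0
```

Emit:
drive_tool(
  targets=[
    {"xyz":[0.02,-0.066,0],"turn":[0,0,0],"gripper":1},
    {"xyz":[0.02,-0.066,0],"turn":[0,0,0],"gripper":1},
    {"xyz":[0.02,-0.066,0],"turn":[0,0,0],"gripper":1},
    {"xyz":[0.02,-0.066,0],"turn":[0,0,0],"gripper":1},
    {"xyz":[0.02,-0.066,0],"turn":[0,0,0],"gripper":1},
    {"xyz":[0.02,-0.066,0],"turn":[0,0,0],"gripper":1},
    {"xyz":[0.02,-0.066,0],"turn":[0,0,0],"gripper":1},
    {"xyz":[0.02,-0.064,0],"turn":[0,0,0],"gripper":1},
    {"xyz":[0,-0.064,0],"turn":[0,0,0],"gripper":1},
    {"xyz":[0,0,0],"turn":[0,0,0],"gripper":1},
  ],
)

```text
time: 3.67
position: [0.4722, -0.0027, 0.2983]
eef_rot: [-0.001, 1.0, 0.002, 0.0]
wrist_force: [-0.4, 0.3, -0.2]
grip_width: 0.0884
finger_force: 0.0
```

```bash
cat >> h.py <<'E'
from scipy.spatial.transform import Rotation as Ro
W=eyes.camera_params("wrist")
def wat(s,r,c,z):
    u=np.array([c-W["cx"],r-W["cy"]])/W["fx"];a=np.hypot(*u)
    d=np.r_[u/a*np.sin(a),np.cos(a)];m=np.array(W["mount"])
    q=s["eef_rot"];R=Ro.from_quat([q[1],q[2],q[3],q[0]]).as_matrix()
    o=R@m[:3,3]+s["position"];d=R@m[:3,:3]@d
    return (o+d*(z-o[2])/d[2]).round(4)
E
python3 - <<'E'
from h import *
import pickle
s=env.sense();im=eyes.snapshot("wrist");cv2.imwrite("pics/w1.png",im);pickle.dump(s,open("s1","wb"))
t=cv2.imread("pics/side0.png")
print(s["position"],s["eef_rot"])
E
```

```text
[ 0.4722337  -0.00273468  0.29831408] [-6.20035689e-04  9.99997756e-01  2.02396013e-03  8.66043420e-05]
```

View pics/w1.png

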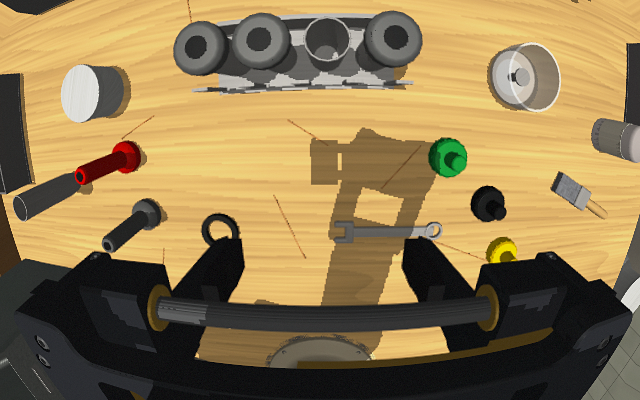

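The wrist view shows the bare shell third from left (38,326), the bowl at (77,525), the black cap at (204,488), and the liner base at (213,148). The gripper body is long along the tool's y axis.

Run:
```python
from h import *
import pickle
s=pickle.load(open("s1","rb"))
for n,r,c,z in(("c1",47.5,195,.171),("c2",39.5,259,.171),("bare",39,327,.156),("c4",37,393,.171),("bowlrim",77,533,.075),("bowlvalve",78,517,.01),("fpL",89,194,.106),("fpR",83,412,.106),
 ("linerbase",213,148,.012),("linertop",240,113,.13),("cap",204,487,.012),("knob",212,497,.056),("tinTop",93,80,.07)): print(n,wat(s,r,c,z))
```

```text
c1 [0.6041 0.1144 0.171 ]
c2 [0.6059 0.0535 0.171 ]
bare [ 0.6074 -0.0061  0.156 ]
c4 [ 0.6092 -0.0639  0.171 ]
bowlrim [ 0.6024 -0.2912  0.075 ]
bowlvalve [ 0.6036 -0.308   0.01  ]
fpL [0.5671 0.1443 0.106 ]
fpR [ 0.5712 -0.1007  0.106 ]
linerbase [0.3744 0.294  0.012 ]
linertop [0.3816 0.2846 0.13  ]
cap [ 0.3939 -0.2745  0.012 ]
knob [ 0.3972 -0.2683  0.056 ]
tinTop [0.587  0.3606 0.07  ]
```

Emit:
drive_tool(
  targets=[
    {"xyz":[-0.0248,-0.0744,0],"turn":[0,0,0],"gripper":1},
    {"xyz":[-0.0248,-0.0744,0],"turn":[0,0,0],"gripper":1},
    {"xyz":[-0.0248,-0.0744,0],"turn":[0,0,0],"gripper":1},
    {"xyz":[-0.0248,-0.0744,0],"turn":[0,0,0],"gripper":1},
    {"xyz":[-0.0248,-0.0744,0],"turn":[0,0,0],"gripper":1},
    {"xyz":[-0.0248,-0.0744,0],"turn":[0,0,0],"gripper":1},
    {"xyz":[-0.0248,-0.0744,0],"turn":[0,0,0],"gripper":1},
    {"xyz":[-0.0248,-0.0744,0],"turn":[0,0,0],"gripper":1},
    {"xyz":[0,0,0.04],"turn":[0,0,0],"gripper":1},
    {"xyz":[0,0,0.04],"turn":[0,0,0],"gripper":1},
  ],
)

```text
time: 4.55
position: [0.3734, 0.2919, 0.2582]
eef_rot: [-0.0, 1.0, 0.001, 0.001]
wrist_force: [0.4, -0.8, -0.1]
grip_width: 0.088
finger_force: 0.0
```

Run:
```python
from h import *
s=env.sense();im=eyes.snapshot("wrist");print(s["position"],s["eef_rot"],s["joint_positions"])
for d in eyes.silhouettes("wrist","liner"):
    m=np.argwhere(d["pixels"]);r,c=d["location"];print(d["conf"],len(m),m.min(0),m.max(0),wat(s,r,c,.06))
cv2.imwrite("pics/w2.png",im)
```

```text
[0.3734158  0.29188442 0.25819801] [-4.28597218e-04  9.99998546e-01  1.12536798e-03  1.20734976e-03] [ 4.13032043e-01  2.30190108e-01  1.46033065e+00 -1.82607887e-04
  1.44851598e+00  1.98159967e+00]
0.72 1869 [139 295] [197 337] [0.3766 0.3008 0.06  ]
0.71 524 [  0 482] [ 13 547] [0.5888 0.0646 0.06  ]
0.56 1488 [ 61 273] [102 318] [0.4737 0.3208 0.06  ]
```

View pics/w2.png

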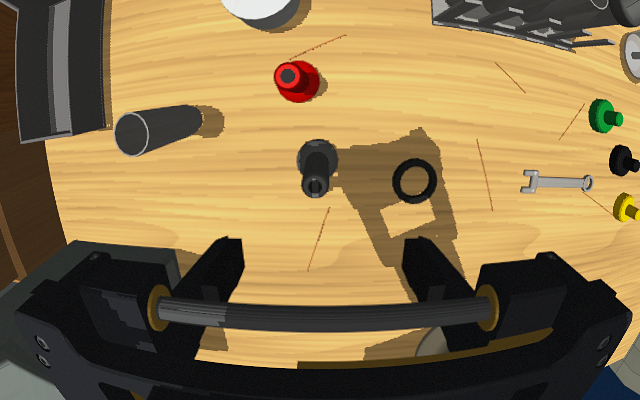

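Run:
```python
from h import *
s=env.sense()
for r,c,z in((185,315,.13),(157.5,318,.015)):print(wat(s,r,c,z))
```

```text
[0.3726 0.2965 0.13  ]
[0.3738 0.2951 0.015 ]
```

Wrist view: liner upright, its top at (185,315) and base at (157,318), i.e. at (0.373, 0.296); red look-alike well clear.

Emit:
drive_tool(
  targets=[
    {"xyz":[0,-0.008,0.076],"turn":[0,0,0],"gripper":1},
    {"xyz":[0,0,0.076],"turn":[0,0,0],"gripper":1},
    {"xyz":[0,0,0.076],"turn":[0,0,0],"gripper":1},
    {"xyz":[0,0,0.076],"turn":[0,0,0],"gripper":1},
    {"xyz":[0,0,0],"turn":[0,0,0],"gripper":1},
    {"xyz":[0,0,0],"turn":[0,0,0],"gripper":-1},
    {"xyz":[0,0,0],"turn":[0,0,0],"gripper":-1},
    {"xyz":[0,0,0],"turn":[0,0,0],"gripper":-1},
    {"xyz":[0,0,0],"turn":[0,0,0],"gripper":-1},
    {"xyz":[0,0,0],"turn":[0,0,0],"gripper":-1},
  ],
  newtons=15,
)

```text
time: 5.48
position: [0.3741, 0.2949, 0.1076]
eef_rot: [-0.001, 1.0, -0.0, 0.001]
wrist_force: [-0.0, -0.1, -0.1]
grip_width: 0.0567
finger_force: 0.0
```

Emit:
drive_tool(
  targets=[
    {"xyz":[0,0,0],"turn":[0,0,0],"gripper":-1},
    {"xyz":[0,0,0],"turn":[0,0,0],"gripper":-1},
    {"xyz":[0,0,0],"turn":[0,0,0],"gripper":-1},
    {"xyz":[0,0,0],"turn":[0,0,0],"gripper":-1},
    {"xyz":[0,0,0],"turn":[0,0,0],"gripper":-1},
    {"xyz":[0,0,0],"turn":[0,0,0],"gripper":-1},
  ],
)

```text
time: 5.98
position: [0.3735, 0.2947, 0.1061]
eef_rot: [0.0, 1.0, -0.0, -0.0]
wrist_force: [-0.3, 0.1, 0.3]
grip_width: 0.0266
finger_force: 14.8
```

Emit:
drive_tool(
  targets=[
    {"xyz":[0,0,-0.02],"turn":[0,0,0],"gripper":-1},
    {"xyz":[0,0,-0.05],"turn":[0,0,0],"gripper":-1},
    {"xyz":[0,0,-0.05],"turn":[0,0,0],"gripper":-1},
    {"xyz":[0.007,0.022,0],"turn":[0,0,0],"gripper":-1},
    {"xyz":[0.014,0.05,0],"turn":[0,0,0],"gripper":-1},
    {"xyz":[0.014,0.05,0],"turn":[0,0,0],"gripper":-1},
    {"xyz":[0.014,0.05,0],"turn":[0,0,0],"gripper":-1},
    {"xyz":[0.014,0.05,0],"turn":[0,0,0],"gripper":-1},
    {"xyz":[0.014,0.05,0],"turn":[0,0,0],"gripper":-1},
    {"xyz":[0.014,0.05,0],"turn":[0,0,0],"gripper":-1},
  ],
)

```text
time: 6.82
position: [0.4188, 0.1324, 0.166]
eef_rot: [0.0, 1.0, -0.0, -0.0]
wrist_force: [0.3, -0.1, -2.6]
grip_width: 0.0271
finger_force: 14.8
```

Emit:
drive_tool(
  targets=[
    {"xyz":[0.014,0.05,0],"turn":[0,0,0],"gripper":-1},
    {"xyz":[0.014,0.05,0],"turn":[0,0,0],"gripper":-1},
    {"xyz":[0.014,0.05,0],"turn":[0,0,0],"gripper":-1},
    {"xyz":[0.014,0.05,0],"turn":[0,0,0],"gripper":-1},
    {"xyz":[0.014,0.05,0],"turn":[0,0,0],"gripper":-1},
    {"xyz":[0.014,0.04,0],"turn":[0,0,0],"gripper":-1},
    {"xyz":[0,0,0],"turn":[0,0,0],"gripper":-1},
    {"xyz":[0,0,0],"turn":[0,0,0],"gripper":-1},
  ],
)

```text
time: 7.48
position: [0.4607, -0.012, 0.1658]
eef_rot: [-0.0, 1.0, -0.001, -0.0]
wrist_force: [0.0, 0.4, -1.0]
grip_width: 0.0266
finger_force: 14.9
```

Run:
```python
from h import *
s=env.sense();im=eyes.snapshot("wrist");print(s["position"],s["eef_rot"],s["grip_width"])
cv2.imwrite("pics/w3.png",im)
```

```text
[ 0.46065642 -0.01200135  0.16578351] [-1.78031610e-04  9.99998979e-01 -1.33283641e-03 -4.84141775e-04] 0.02656571152965193
```

View pics/w3.png

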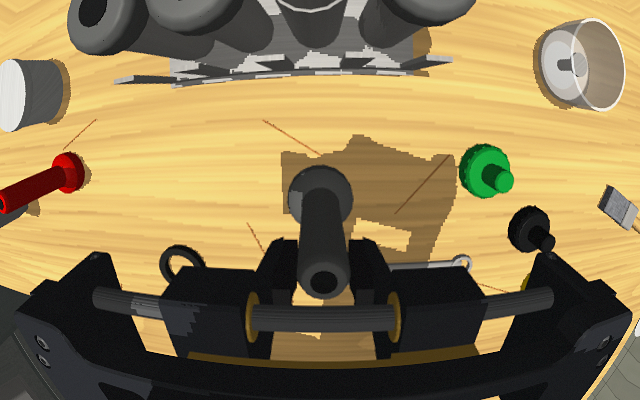

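Liner is held upright (base 195,320), lined up with the bare shell; base-plate front edge runs about (84,175)–(76,428).

Run:
```python
from h import *
s=env.sense()
for r,c,z in((84,175,.006),(72,300,.006),(76,428,.006),(70,300,.006)):print(wat(s,r,c,z))
```

```text
[0.5622 0.1432 0.006 ]
[0.5654 0.0105 0.006 ]
[ 0.5656 -0.1174  0.006 ]
[0.5674 0.0105 0.006 ]
```

Emit:
drive_tool(
  targets=[
    {"xyz":[0,0,0.04],"turn":[0,0,0],"gripper":-1},
    {"xyz":[0,0,0.04],"turn":[0,0,0],"gripper":-1},
    {"xyz":[0,0,0.025],"turn":[0,0,0],"gripper":-1},
    {"xyz":[0,0,0.01],"turn":[0,0,0],"gripper":-1},
    {"xyz":[0,0,0.002],"turn":[0,0,0],"gripper":-1},
    {"xyz":[0,0,0.002],"turn":[0,0,0],"gripper":-1},
    {"xyz":[0,0,0],"turn":[0,0,0],"gripper":-1},
    {"xyz":[0,0,0],"turn":[0,0,0],"gripper":-1},
  ],
)

```text
time: 8.2
position: [0.4611, -0.0113, 0.1073]
eef_rot: [0.0, 1.0, -0.0, 0.001]
wrist_force: [0.4, -0.4, -1.6]
grip_width: 0.0267
finger_force: 14.9
```

Still carrying its weight; ease down to contact.

Emit:
drive_tool(
  targets=[
    {"xyz":[0,0,0.001],"turn":[0,0,0],"gripper":-1},
    {"xyz":[0,0,0],"turn":[0,0,0],"gripper":-1},
    {"xyz":[0,0,0],"turn":[0,0,0],"gripper":-1},
  ],
)

```text
time: 8.45
position: [0.4609, -0.0114, 0.1064]
eef_rot: [0.0, 1.0, -0.0, 0.0]
wrist_force: [0.0, -1.1, -2.0]
grip_width: 0.0267
finger_force: 14.9
```

Emit:
drive_tool(
  targets=[
    {"xyz":[0,0,0.001],"turn":[0,0,0],"gripper":-1},
    {"xyz":[0,0,0],"turn":[0,0,0],"gripper":-1},
    {"xyz":[0,0,0],"turn":[0,0,0],"gripper":-1},
  ],
)

```text
time: 8.7
position: [0.461, -0.0114, 0.106]
eef_rot: [0.0, 1.0, -0.0, 0.0]
wrist_force: [0.1, 0.6, 3.2]
grip_width: 0.0267
finger_force: 14.9
```

Emit:
drive_tool(
  targets=[
    {"xyz":[0,0,0],"turn":[0,0,0],"gripper":1},
    {"xyz":[0,0,0],"turn":[0,0,0],"gripper":1},
    {"xyz":[0,0,0],"turn":[0,0,0],"gripper":1},
    {"xyz":[0,0,0],"turn":[0,0,0],"gripper":1},
    {"xyz":[0,0,0],"turn":[0,0,0],"gripper":1},
    {"xyz":[0,0,0],"turn":[0,0,0],"gripper":1},
    {"xyz":[0,0,0],"turn":[0,0,0],"gripper":1},
    {"xyz":[0,0,-0.04],"turn":[0,0,0],"gripper":1},
    {"xyz":[0,0,-0.07],"turn":[0,0,0],"gripper":1},
    {"xyz":[0,0,-0.07],"turn":[0,0,0],"gripper":1},
  ],
)

```text
time: 9.53
position: [0.4601, -0.0112, 0.1963]
eef_rot: [-0.0, 1.0, -0.0, -0.001]
wrist_force: [0.5, 0.0, -0.3]
grip_width: 0.0879
finger_force: 0.0
```

Emit:
drive_tool(
  targets=[
    {"xyz":[0,0,-0.075],"turn":[0,0,0],"gripper":1},
    {"xyz":[0,0,-0.075],"turn":[0,0,0],"gripper":1},
    {"xyz":[-0.0165,0.066,0],"turn":[0,0,0],"gripper":1},
    {"xyz":[-0.0165,0.066,0],"turn":[0,0,0],"gripper":1},
    {"xyz":[-0.0165,0.066,0],"turn":[0,0,0],"gripper":1},
    {"xyz":[-0.0165,0.066,0],"turn":[0,0,0],"gripper":1},
    {"xyz":[-0.0165,0.066,0],"turn":[0,0,0],"gripper":1},
    {"xyz":[-0.0165,0.066,0],"turn":[0,0,0],"gripper":1},
    {"xyz":[-0.0165,0.066,0],"turn":[0,0,0],"gripper":1},
    {"xyz":[-0.0165,0.066,0],"turn":[0,0,0],"gripper":1},
  ],
)

```text
time: 10.37
position: [0.3938, -0.2769, 0.2707]
eef_rot: [0.0, 1.0, -0.0, 0.0]
wrist_force: [-0.2, 0.7, 1.0]
grip_width: 0.088
finger_force: 0.0
```

Emit:
drive_tool(
  targets=[
    {"xyz":[0,0,0],"turn":[0,0,0.1115],"gripper":1},
    {"xyz":[0,0,0],"turn":[0,0,0.1115],"gripper":1},
    {"xyz":[0,0,0],"turn":[0,0,0.1115],"gripper":1},
    {"xyz":[0,0,0],"turn":[0,0,0.1115],"gripper":1},
    {"xyz":[0,0,0],"turn":[0,0,0.1115],"gripper":1},
    {"xyz":[0,0,0],"turn":[0,0,0.1115],"gripper":1},
    {"xyz":[0,0,0],"turn":[0,0,0.1115],"gripper":1},
    {"xyz":[0,0,0],"turn":[0,0,0.1115],"gripper":1},
    {"xyz":[0,0,0],"turn":[0,0,0.1115],"gripper":1},
    {"xyz":[0,0,0],"turn":[0,0,0.1115],"gripper":1},
  ],
)

```text
time: 11.2
position: [0.3945, -0.2753, 0.2706]
eef_rot: [-0.0, 0.833, -0.554, -0.0]
wrist_force: [0.6, -0.7, 0.2]
grip_width: 0.0879
finger_force: 0.0
```

Emit:
drive_tool(
  targets=[
    {"xyz":[0,0,0],"turn":[0,0,0.1115],"gripper":1},
    {"xyz":[0,0,0],"turn":[0,0,0.1115],"gripper":1},
    {"xyz":[0,0,0],"turn":[0,0,0],"gripper":1},
  ],
)

```text
time: 11.45
position: [0.3945, -0.2753, 0.2706]
eef_rot: [-0.0, 0.763, -0.647, -0.0]
wrist_force: [-0.2, 0.5, -0.1]
grip_width: 0.088
finger_force: 0.0
```

Run:
```python
from h import *
s=env.sense();im=eyes.snapshot("wrist");print(s["position"],s["eef_rot"],s["joint_positions"].round(2))
for d in eyes.silhouettes("wrist","cap"):
    m=np.argwhere(d["pixels"]);r,c=d["location"];print(round(d["conf"],2),len(m),m.min(0),m.max(0),(r,c),wat(s,r,c,.024))
cv2.imwrite("pics/w4.png",im)
```

```text
[ 0.39448167 -0.27530595  0.27057749] [-9.58682247e-06  7.62862059e-01 -6.46561263e-01 -1.12308092e-04] [-0.86  0.24  1.42 -0.    1.49  2.12]
0.91 1433 [185 241] [227 282] (205.6, 260.7) [ 0.468  -0.1964  0.024 ]
0.65 1585 [135 301] [179 345] (156.5, 322.9) [ 0.3947 -0.2777  0.024 ]
0.58 1586 [108 378] [153 422] (130.8, 398.3) [ 0.304  -0.3285  0.024 ]
```

View pics/w4.png

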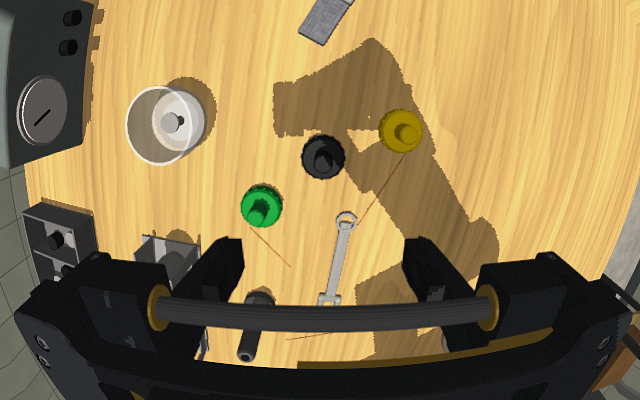

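Wrist view: black cap disc at (157,323), directly under the tool, at (0.3945, -0.277); green and yellow look-alikes clear of the fingers.

Emit:
drive_tool(
  targets=[
    {"xyz":[0.003,0,0.07],"turn":[0,0,0],"gripper":0.2},
    {"xyz":[0,0,0.07],"turn":[0,0,0],"gripper":0.2},
    {"xyz":[0,0,0.07],"turn":[0,0,0],"gripper":0.2},
    {"xyz":[0,0,0.07],"turn":[0,0,0],"gripper":0.2},
    {"xyz":[0,0,0.06],"turn":[0,0,0],"gripper":0.2},
    {"xyz":[0,0,0.04],"turn":[0,0,0],"gripper":0.2},
    {"xyz":[0,0,0.03],"turn":[0,0,0],"gripper":0.2},
    {"xyz":[0,0,0.027],"turn":[0,0,0],"gripper":0.2},
    {"xyz":[0,0,0],"turn":[0,0,0],"gripper":0.2},
    {"xyz":[0,0,0],"turn":[0,0,0],"gripper":0.2},
  ],
)

```text
time: 12.38
position: [0.3948, -0.2768, 0.0521]
eef_rot: [-0.0, 0.765, -0.644, -0.0]
wrist_force: [0.5, -0.8, 1.1]
grip_width: 0.053
finger_force: 0.0
```

Emit:
drive_tool(
  targets=[
    {"xyz":[0,0,0],"turn":[0,0,0],"gripper":-1},
    {"xyz":[0,0,0],"turn":[0,0,0],"gripper":-1},
    {"xyz":[0,0,0],"turn":[0,0,0],"gripper":-1},
    {"xyz":[0,0,0],"turn":[0,0,0],"gripper":-1},
    {"xyz":[0,0,0],"turn":[0,0,0],"gripper":-1},
    {"xyz":[0,0,0],"turn":[0,0,0],"gripper":-1},
    {"xyz":[0,0,0],"turn":[0,0,0],"gripper":-1},
    {"xyz":[0,0,0],"turn":[0,0,0],"gripper":-1},
  ],
  newtons=15,
)

```text
time: 13.05
position: [0.3949, -0.277, 0.0525]
eef_rot: [0.0, 0.764, -0.645, 0.0]
wrist_force: [-0.8, 0.2, 5.2]
grip_width: 0.0215
finger_force: 15.0
```

Emit:
drive_tool(
  targets=[
    {"xyz":[0,0,-0.02],"turn":[0,0,0],"gripper":-1},
    {"xyz":[0,0,-0.06],"turn":[0,0,0],"gripper":-1},
    {"xyz":[0,0,-0.06],"turn":[0,0,0],"gripper":-1},
    {"xyz":[0,0,-0.06],"turn":[0,0,0],"gripper":-1},
    {"xyz":[0,0,-0.06],"turn":[0,0,0],"gripper":-1},
    {"xyz":[-0.0077,-0.0287,0],"turn":[0,0,0],"gripper":-1},
    {"xyz":[-0.0154,-0.0574,0],"turn":[0,0,0],"gripper":-1},
    {"xyz":[-0.0154,-0.0574,0],"turn":[0,0,0],"gripper":-1},
    {"xyz":[-0.0154,-0.0574,0],"turn":[0,0,0],"gripper":-1},
  ],
)

```text
time: 13.8
position: [0.4902, -0.2327, 0.182]
eef_rot: [-0.0, 0.764, -0.645, -0.0]
wrist_force: [-0.0, -0.9, -0.7]
grip_width: 0.0215
finger_force: 15.0
```

Emit:
drive_tool(
  targets=[
    {"xyz":[-0.0154,-0.0574,0],"turn":[0,0,0],"gripper":-1},
    {"xyz":[-0.0154,-0.0574,0],"turn":[0,0,0],"gripper":-1},
    {"xyz":[-0.0154,-0.0574,0],"turn":[0,0,0],"gripper":-1},
    {"xyz":[-0.0154,-0.0574,0],"turn":[0,0,0],"gripper":-1},
    {"xyz":[-0.0077,-0.0287,0],"turn":[0,0,0],"gripper":-1},
    {"xyz":[0,0,0],"turn":[0,0,0],"gripper":-1},
    {"xyz":[0,0,0],"turn":[0,0,0],"gripper":-1},
  ],
)

```text
time: 14.38
position: [0.6107, -0.1771, 0.1812]
eef_rot: [0.0, 0.765, -0.645, -0.001]
wrist_force: [-0.2, -0.3, -1.3]
grip_width: 0.0213
finger_force: 15.0
```

Run:
```python
from h import *
s=env.sense();im=eyes.snapshot("wrist");t=eyes.snapshot("side");print(s["position"],s["eef_rot"],s["joint_positions"].round(2),s["grip_width"],s["wrist_force"])
cv2.imwrite("pics/w5.png",np.vstack([im[:, :],t])[:, :][0:800:1][:600] if 0 else np.hstack([cv2.resize(im,(480,300)),cv2.resize(t[80:280,260:580],(320,200))[:200].repeat(1,0) if 0 else cv2.copyMakeBorder(cv2.resize(t[100:250,300:540],(320,200)),0,100,0,0,0)]))
```

```text
[ 0.61066795 -0.17709127  0.18121981] [ 2.68410696e-04  7.64586586e-01 -6.44520509e-01 -7.71131609e-04] [-0.47  0.57  1.13 -0.    1.44  2.5 ] 0.021334994828093718 [-0.23314751 -0.31515241 -1.32820894]
```

View pics/w5.png

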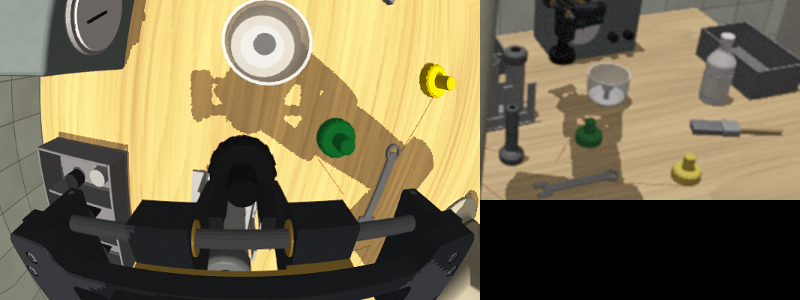

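Cap is held level (knob between the fingers), the liner stands in front of the stand, and the bowl rim is centred at about (56,356) in full-frame pixels. Check the bowl position from here.

Run:
```python
from h import *
s=env.sense()
print(wat(s,56,356,.075),wat(s,58.7,352,.012),wat(s,110,356,.075),wat(s,115,356,0))
```

```text
[ 0.603  -0.2957  0.075 ] [ 0.6012 -0.3009  0.012 ] [ 0.5951 -0.2517  0.075 ] [ 0.5855 -0.2439  0.    ]
```

Emit:
drive_tool(
  targets=[
    {"xyz":[0,0,0.06],"turn":[0,0,0],"gripper":-1},
    {"xyz":[0,0,0.06],"turn":[0,0,0],"gripper":-1},
    {"xyz":[0,0,0.06],"turn":[0,0,0],"gripper":-1},
    {"xyz":[0,0,0.04],"turn":[0,0,0],"gripper":-1},
    {"xyz":[0,0,0.025],"turn":[0,0,0],"gripper":-1},
    {"xyz":[0,0,0.006],"turn":[0,0,0],"gripper":-1},
    {"xyz":[0,0,0.004],"turn":[0,0,0],"gripper":-1},
    {"xyz":[0,0,0],"turn":[0,0,0],"gripper":-1},
    {"xyz":[0,0,0],"turn":[0,0,0],"gripper":-1},
  ],
)

```text
time: 15.23
position: [0.6111, -0.178, 0.0559]
eef_rot: [-0.0, 0.764, -0.645, 0.001]
wrist_force: [0.7, 1.1, 0.3]
grip_width: 0.0214
finger_force: 15.0
```

Emit:
drive_tool(
  targets=[
    {"xyz":[0,0,0.002],"turn":[0,0,0],"gripper":-1},
    {"xyz":[0,0,0],"turn":[0,0,0],"gripper":-1},
    {"xyz":[0,0,0],"turn":[0,0,0],"gripper":-1},
  ],
)

```text
time: 15.48
position: [0.6109, -0.1776, 0.0541]
eef_rot: [-0.0, 0.764, -0.645, 0.0]
wrist_force: [-0.4, -0.4, -0.5]
grip_width: 0.0213
finger_force: 15.0
```

Emit:
drive_tool(
  targets=[
    {"xyz":[0,0,0.002],"turn":[0,0,0],"gripper":-1},
    {"xyz":[0,0,0],"turn":[0,0,0],"gripper":-1},
    {"xyz":[0,0,0],"turn":[0,0,0],"gripper":-1},
  ],
)

```text
time: 15.73
position: [0.6108, -0.1775, 0.0527]
eef_rot: [-0.0, 0.764, -0.645, 0.0]
wrist_force: [-0.2, -0.4, -0.8]
grip_width: 0.0217
finger_force: 15.0
```

Emit:
drive_tool(
  targets=[
    {"xyz":[0,0,0.001],"turn":[0,0,0],"gripper":-1},
    {"xyz":[0,0,0],"turn":[0,0,0],"gripper":-1},
    {"xyz":[0,0,0],"turn":[0,0,0],"gripper":-1},
  ],
)

```text
time: 15.98
position: [0.6109, -0.1775, 0.0525]
eef_rot: [-0.0, 0.764, -0.645, 0.0]
wrist_force: [-1.7, 0.4, 4.3]
grip_width: 0.0217
finger_force: 15.0
```

Emit:
drive_tool(
  targets=[
    {"xyz":[0,0,0],"turn":[0,0,0],"gripper":0.2},
    {"xyz":[0,0,0],"turn":[0,0,0],"gripper":0.2},
    {"xyz":[0,0,0],"turn":[0,0,0],"gripper":0.2},
    {"xyz":[0,0,0],"turn":[0,0,0],"gripper":0.2},
    {"xyz":[0,0,0],"turn":[0,0,0],"gripper":0.2},
    {"xyz":[0,0,0],"turn":[0,0,0],"gripper":0.2},
    {"xyz":[0,0,-0.03],"turn":[0,0,0],"gripper":0.2},
    {"xyz":[0,0,-0.06],"turn":[0,0,0],"gripper":0.2},
    {"xyz":[0,0,-0.07],"turn":[0,0,0],"gripper":0.2},
    {"xyz":[0,0,-0.07],"turn":[0,0,0],"gripper":0.2},
  ],
)

```text
time: 16.82
position: [0.6104, -0.1774, 0.1681]
eef_rot: [0.0, 0.764, -0.645, -0.001]
wrist_force: [-0.2, -0.1, 0.3]
grip_width: 0.0526
finger_force: 0.0
```

Emit:
drive_tool(
  targets=[
    {"xyz":[0,0,-0.07],"turn":[0,0,0],"gripper":0.2},
    {"xyz":[0,0,-0.07],"turn":[0,0,0],"gripper":0.2},
    {"xyz":[0.07,0,0],"turn":[0,0,0],"gripper":0.2},
    {"xyz":[0.07,0,0],"turn":[0,0,0],"gripper":0.2},
    {"xyz":[0.07,0,0],"turn":[0,0,0],"gripper":0.2},
    {"xyz":[0.07,0,0],"turn":[0,0,0],"gripper":0.2},
    {"xyz":[0.07,0.04,0],"turn":[0,0,0],"gripper":0.2},
    {"xyz":[0.06,0.06,0],"turn":[0,0,0],"gripper":0.2},
    {"xyz":[0,0,0],"turn":[0,0,0],"gripper":0.2},
    {"xyz":[0,0,0],"turn":[0,0,0],"gripper":0.2},
  ],
)

```text
time: 17.65
position: [0.5952, -0.3893, 0.2367]
eef_rot: [-0.0, 0.763, -0.646, -0.0]
wrist_force: [-0.5, 0.3, -1.0]
grip_width: 0.053
finger_force: 0.0
```

Run:
```python
from h import *
a=eyes.snapshot("top");b=eyes.snapshot("side")
cv2.imwrite("pics/f.png",np.vstack([cv2.resize(a[135:265,190:430],(554,300)),cv2.resize(b[120:280,180:476],(554,299))]))
from scipy.optimize import least_squares
for th in("liner","cap","bowl"):
  for n in("top","side"):
    eyes.snapshot(n)
    for d in eyes.silhouettes(n,th)[:4]:
        m=np.argwhere(d["pixels"])
        if d["conf"]<.4 or len(m)==0: continue
        B=np.r_[m.min(0)-.5,m.max(0)+.5];f=lambda p:bb(n,M[th],*p)-B
        r=least_squares(f,at(n,*d["location"],.04)[:2],loss="soft_l1");print(th,n,round(d["conf"],2),r.x.round(4),f(r.x).round(1))
```

```text
liner top 0.62 [0.4703 0.3232] [-0.1 -0.5  0.1  0.6]
liner side 0.77 [0.4728 0.3204] [ 0.1 -0.8 -0.1  0.9]
liner side 0.55 [ 0.4519 -0.0206] [-28.9  -5.3   1.6   4.3]
cap top 0.63 [ 0.6086 -0.1752] [-1.1 -1.1  1.1  1. ]
cap top 0.41 [ 0.3044 -0.3428] [-3.5 -6.3  2.7  3.9]
cap side 0.9 [ 0.2955 -0.3301] [-0.2 -0.3  0.1  0.3]
cap side 0.76 [ 0.6071 -0.1765] [ 0.2 -0.3 -0.2  0.3]
cap side 0.63 [ 0.4641 -0.1918] [-0.2  0.2  0.2 -0.2]
bowl top 0.62 [ 0.6047 -0.2999] [-0.9 -1.6  1.   1.4]
bowl side 0.67 [ 0.6095 -0.3066] [-1.8 -0.2  1.1  0.2]
```

View pics/f.png

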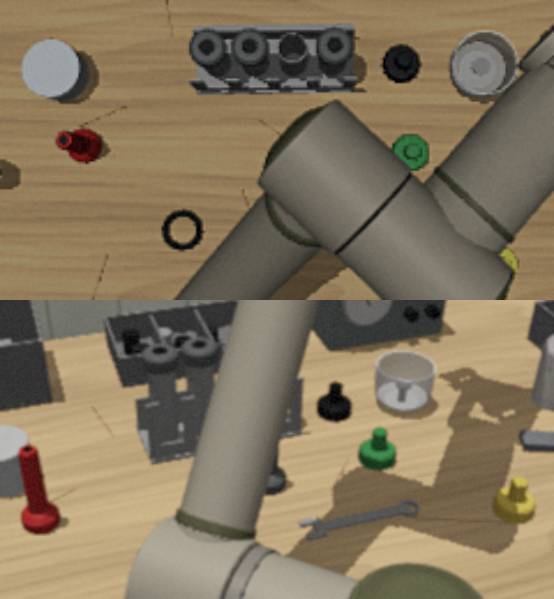

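The cap stands knob up between the stand end and the bowl. The liner's base shows upright in front of the stand, as in the earlier view after its release.

```bash
python3 -c "
from workcell import order
print(order.close_job())"
```

```text
the job is handed in; nothing more can be done
None
```

I stood the grey liner upright about 10 cm in front of the bare shell (third slot from the left), then set the black cap knob up midway between the stand end and the bowl, and handed the job in at about 18 s; the arm hid most of the liner in the final pictures, so I last saw it fully, standing upright, a few seconds earlier.

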